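# Square up a bracket and present it to the inspection camera

## Task

Push the T-shaped aluminium bracket on the black nest square and flush into the corner of the white fences, its long side along the far fence (the longer one, on the side away from the robot). Then pick it up by its rib and present it to the tilted inspection camera: 100 mm in front of the lens and centred on it, the flat underside squarely facing the lens and the bracket's long side level. Finish while holding it still there, with nothing else supporting it; leave the round flange, the flat spacer plate and the steel collar where they lie.

Things in the scene. Friction and masses are not known exactly. Their poses are not given: they have to be found in the camera images.
- bracket: the part: aluminium bracket of inverted T section, 0.13 to 0.27 kg. Foot 44 mm (its x) x 80 mm (its y, the long side) x 12 mm thick, with an upright rib 12 mm thick (x) along the middle, 80 mm long, its top 42 mm above the underside. Origin: centre of the flat underside, z up. Its ends are alike. It starts foot down on the nest's black plate, up to 0.35 rad askew to the nest
- bracket_top (a point): the middle of the top edge of the bracket's rib, 42 mm above its underside
- nest: squaring nest fixed to the bench: black plate 240 mm (x) x 260 mm (y), top 8 mm above the bench, with two white fences 10 mm higher than the plate. The far fence, along y, has its inner face at x = +105 mm; the side fence, along x, has its inner face at y = +115 mm. Origin on the bench under the plate's centre, z up
- nest_corner (a point): where the inner faces of the two fences meet, at plate height: nest x +105, y +115, z +8 mm. The flush bracket's origin is at nest x +83, y +75, z +8 mm
- cam_head: inspection camera's head, fixed on its stand: black housing, dark lens, grey ring light 72 mm across with white dots. Origin: centre of the lens's front face, 120 mm above the bench. z is the viewing axis out of the lens: up, leaning 25 degrees from vertical roughly to the robot. y is level. The stand (base 110 x 100 mm) and head reach up to about 135 mm
- focus (a point): the focus point: empty air on the viewing axis, 100 mm out from the lens (cam_head z = +100 mm), about 211 mm above the bench
- flange: bystander on the nest's black plate: aluminium round flange, disc 50 mm across and 10 mm thick with a 26 mm spigot standing on it, 36 mm high in all; origin at the centre of its underside, z up
- spacer: bystander: plain flat aluminium plate 44 x 80 x 12 mm without a rib, lying on the bare bench beside the nest and camera; origin under its centre
- collar: bystander: steel shaft collar, ring 44 mm across and 16 mm high; origin under its centre
Mind the look-alikes: they are no part of the job. Leave any pink or purple look-alike of the part that bears cam_head alone.

How it is judged:
On the way:
1. the bracket lies on the plate, square and flush against both fences, long side on the far fence (x of bracket in the frame of nest between 0.08 and 0.086 m and y of bracket in the frame of nest between 0.072 and 0.078 m and z of bracket in the frame of nest between 0.005 and 0.011 m and angle between the y axis of bracket and the y axis of nest, either way round below 0.05 rad and angle between the z axis of bracket and the z axis of nest, either way round below 0.05 rad), for 0.2 s.
At the end, for the whole second after the job is handed in: Held still, by the fingers alone: the centre of the bracket's underside lies 100 mm in front of the lens and on its axis, to 12 mm in each direction; the underside faces the lens, and the long side is level (parallel to the camera's y), each to 8 degrees; rib away from the camera (x of bracket in the frame of cam_head between -0.012 and 0.012 m and y of bracket in the frame of cam_head between -0.012 and 0.012 m and z of bracket in the frame of cam_head between 0.088 and 0.112 m and angle between the z axis of bracket and the z axis of cam_head, either way round below 0.14 rad and angle between the y axis of bracket and the y axis of cam_head, either way round below 0.14 rad and z of bracket_top in the frame of cam_head above 0.12 m and contact force between the fingers and bracket above 2 N and contact force between bracket and nest below 0.1 N and contact force between bracket and cam_head below 0.1 N and linear speed of bracket below 0.02 m/s and angular speed of bracket below 0.15 rad/s); the arm keeps its last pose, push and grip.
It fails at once if the flange, the spacer or the collar is moved by more than 30 mm (distance of any of flange, spacer, collar from where it was at the start of the episode above 0.03 m).
It also fails if it takes over 64 s, if anything falls off the work surface, if the arm or the gripper's body presses on something with over 40 N, if the wrist force passes 120 N, or if a joint passes its speed limit or range.

## Robot

A 6-joint arm with a two-finger parallel gripper is mounted at the origin on the work surface. World frame = base frame: x ahead of the robot, y to its left, z up, the work surface at z = 0. Lengths are in m, angles in rad, forces in N, time in s.
With the tool pointing down it reaches from about 0.275 to 0.725 m from the base axis. Payload 5.6 kg.
Tool frame: the origin (TCP) lies midway between the tips of the shut fingers; the grasp point (between the pads) lies 19 mm behind it; z points along the fingers, y is the line along which they close (so a half turn about z gives the same grasp; the last joint's range is limited). The gripper opens to 85 mm and grips with 20 to 120 N. Pads are 22 mm wide; open, the fingers measure 114 mm over their backs; the gripper's body (76 mm by 85 mm) begins 54 mm behind the grasp point. The pads swing forward as they close: fully open they stand 13 mm farther back than shut.
Start: joints at [1.433, 0.255, 0.108, 0, -1.424, -0.285], TCP at [0.226, 0.502, 0.201] pointing down, gripper open.
Joint ranges: [-2.95, 2.95], [-1.21, 1.97], [-1.09, 1.5], [-2.87, 1.71], [-2.94, -0.07], [-3.05, 3.05]. Speed limits (rad/s): [2.57, 2.57, 3.14, 3.14, 3.14, 3.14].

## Interface

Orientations are given as a rotation vector (axis times angle).
In Python, from cell import arm gives the robot as it stands.
- The arm moves only by the tool play_rows, never from a script. Its argument "commands" is a list that holds one entry, the list of rows, each a list of 6 numbers: the shift along the world's x, y, z in mm, then the turn, a rotation vector about the world's x, y, z in degrees. A call has 1 to 8 rows; each row shifts and turns the commanded pose from where the row before left it; what a row does not reach is not made up. A row lasts 1/10 s, in which the tool goes at most 50 mm and 8.59 degrees, less where a joint would pass 70% of its speed; a pose out of reach is approached as far as the arm can. A call is refused whole if a number of a shift passes 50 or a number of a turn 8.59, either way. A call with a gripper value outside its range is refused whole. "grip" is the finger opening in mm, from 0 to 85.4, set as the call begins (left out, the last holds). The fingers move at their own pace and stop on an object; "grip_force" is the grip in N (left out, the last holds). Time passes only in rows, so rows that do not move let the fingers close. It gives the time, the measured TCP pose, the force, the opening and the grip force at its end, in the units of the state.
- arm.get_state(): the state, without advancing time (a new reading comes with each control period).
- arm.read_camera(name): name is "side" or "top"; returns the picture (420x560x3 uint8, blue, green, red); there is no depth.
- arm.camera_model(name): a dict with "intrinsics" (3x3 intrinsics, pixels), "distortion" ([k1, k2, p1, p2, k3] as OpenCV has them; the pictures are not rectified), "extrinsics" (4x4, takes a point from camera to world coordinates). Camera axes: x right, y down, z forward; pixel columns grow to the right and rows downward; lengths in m; the calibration is good to about 2 mm. A picture is of the moment at which its call begins. camera_model takes no time and is no camera call.
- arm.hand_in(): hands the job in; it is judged then, once.
The state is a dict: "time_s": time; "joint_positions": joint angles; "joint_velocities": joint speeds; "tau": joint torques, N m; "tool_pos": TCP position; "tcp_rot": TCP orientation; "ft_force": force on the tool from outside, world axes, zero at the start; "ft_torque": the same for the moment, N m; "opening": opening from 0.0 (shut) to 1.0 (fully open); "grip_force": force on a finger pad.
Only numpy, scipy, OpenCV 4.12 (cv2) and the standard library are available. Lean on these libraries where they do the work, as an engineer would, in place of code of your own. Each camera call takes 0.05 s, during which the arm holds its last target. There are 200 camera calls.

## Working session

There is one attempt and no reset: what is moved stays moved. The work goes in short steps, Python scripts to look and compute and a tool call to move; the robot and the scene stay as the last step left them, time stands still between calls to the robot, and variables do not carry over. Pictures are saved under pics/ and viewed, at most 10 in all, crops included, and the job is handed in when it is done.

Besides the shell and the picture viewer there is one more tool, called after "Emit:" as a command line: name --argument value ..., lists and objects as JSON in quotes. play_rows: Moves the arm, as the interface text tells. Its arguments: {"type":"object","properties":{"commands":{"type":"array"},"grip":{"type":"number"},"grip_force":{"type":"number"}},"required":["commands"]}

```bash
mkdir -p pics
python3 - <<'E'
from cell import arm
import cv2,numpy as np
for n in("top","side"):
    cv2.imwrite(f"pics/{n}0.png",arm.read_camera(n)); m=arm.camera_model(n)
    print(n,np.round(m["intrinsics"],1).tolist(),np.round(m["distortion"],3),np.round(m["extrinsics"],4).tolist())
s=arm.get_state();print(s["time_s"],s["tool_pos"],s["tcp_rot"],s["opening"])
E
```

```text
top [[524.5, 0.0, 279.7], [0.0, 524.5, 209.9], [0.0, 0.0, 1.0]] [0.013 0.    0.    0.    0.   ] [[0.0003, -0.985, 0.1726, 0.1605], [-1.0, 0.001, 0.0074, -0.0122], [-0.0074, -0.1725, -0.985, 1.5982], [0.0, 0.0, 0.0, 1.0]]
side [[417.1, 0.0, 283.8], [0.0, 417.1, 205.9], [0.0, 0.0, 1.0]] [-0.03  0.    0.    0.    0.  ] [[0.8636, -0.231, 0.4482, -0.0827], [-0.5036, -0.4394, 0.7438, -0.8737], [0.0252, -0.8681, -0.4958, 0.7239], [0.0, 0.0, 0.0, 1.0]]
0.1 [0.22542421 0.50115424 0.20029051] [ 3.07001470e+00 -6.58931561e-01 -4.35905046e-04] 0.9991067629976964
```

View pics/top0.png

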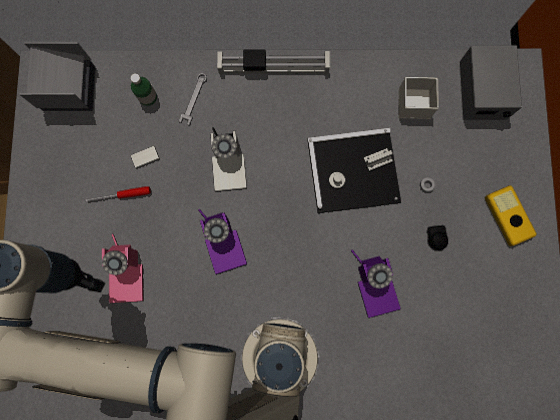

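View pics/side0.png

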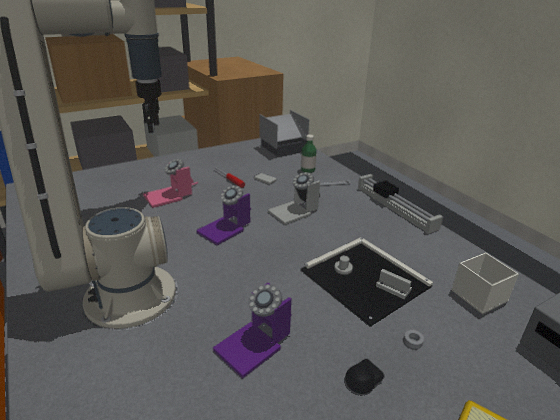

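The candidates for cam_head in the top view are:
- white/grey stand at (225,150)
- purple stands at (217,231) and (380,275)
- pink stand at (115,263)

Only the white/grey one fits, since the coloured ones are look-alikes. The bracket has a rib and sits at (378,160) on the black nest. The flange is at (337,180), the collar at (428,185) and the ribless spacer at (145,157). I'll confirm with an enlarged crop.

Run:
```python
import cv2,numpy as np
t=cv2.imread("pics/top0.png");s=cv2.imread("pics/side0.png")
a=cv2.resize(t[120:220,295:410],None,fx=3.4,fy=3.4,interpolation=cv2.INTER_CUBIC)
b=cv2.resize(t[115:195,195:260],None,fx=3.4,fy=3.4,interpolation=cv2.INTER_CUBIC)
c=cv2.resize(s[235:325,300:435],None,fx=2.8,fy=2.8,interpolation=cv2.INTER_CUBIC)
d=cv2.resize(s[165:225,260:330],None,fx=4,fy=4,interpolation=cv2.INTER_CUBIC)
o=np.zeros((600,700,3),np.uint8)
for im,y,x in((a,0,0),(b,0,400),(c,342,0),(d,342,390)): 
    im=im[:600-y,:700-x];o[y:y+im.shape[0],x:x+im.shape[1]]=im
cv2.imwrite("pics/crop.png",o)
```

```text
(no output)
```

View pics/crop.png

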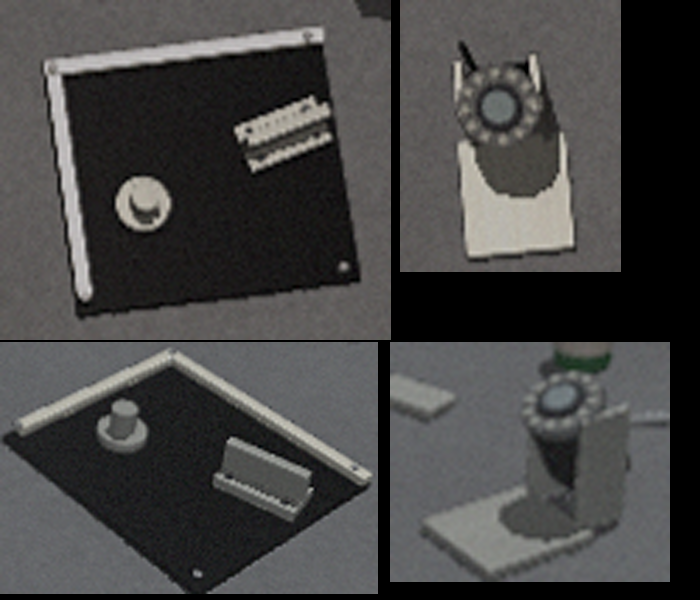

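```bash
cat > h.py <<'E'
import cv2,numpy as np
from cell import arm
M={n:arm.camera_model(n) for n in("top","side")}
def rays(n,px):
    m=M[n];u=cv2.undistortPoints(np.float64(px).reshape(-1,1,2),np.float64(m["intrinsics"]),np.float64(m["distortion"])).reshape(-1,2)
    E=np.array(m["extrinsics"]);return E[:3,3],np.c_[u,np.ones(len(u))]@E[:3,:3].T
def plane(n,px,z):
    o,d=rays(n,px);return (o+d*((z-o[2])/d[:,2])[:,None])
def cross(pa,pb):
    (o1,d1),(o2,d2)=rays("top",[pa]),rays("side",[pb]);d1=d1[0];d2=d2[0]
    s=np.linalg.lstsq(np.c_[d1,-d2],o2-o1,rcond=None)[0];a=o1+s[0]*d1;b=o2+s[1]*d2
    return (a+b)/2,np.linalg.norm(a-b)
def proj(n,P):
    m=M[n];E=np.linalg.inv(np.array(m["extrinsics"]));return cv2.projectPoints(np.float64(P).reshape(-1,1,3),cv2.Rodrigues(E[:3,:3])[0],E[:3,3],np.float64(m["intrinsics"]),np.float64(m["distortion"]))[0].reshape(-1,2)
def blobs(img,th,x0,y0,x1,y1,amin=15):
    g=cv2.cvtColor(img,cv2.COLOR_BGR2GRAY);k=np.zeros_like(g);k[y0:y1,x0:x1]=(g[y0:y1,x0:x1]>th)*255
    n,l,st,c=cv2.connectedComponentsWithStats(k);return [(np.argwhere(l==i)[:,::-1],st[i],c[i]) for i in range(1,n) if st[i,4]>=amin]
def rect(P):
    (c,wh,a)=cv2.minAreaRect(np.float32(P[:,:2]*1000));return np.round(c,1),np.round(wh,1),round(a,1)
E
python3 - <<'E'
from h import *
t=cv2.imread("pics/top0.png");s=cv2.imread("pics/side0.png")
g=cv2.cvtColor(t,cv2.COLOR_BGR2GRAY)
print("vals gray bench",g[200,280],"plate",g[160,345],"fence",g[160,314])
# black plate outline
k=np.zeros_like(g);k[120:225,295:410]=((g[120:225,295:410]<45)*255)
P=np.argwhere(k)[:,::-1];n,l,st,c=cv2.connectedComponentsWithStats(k);i=1+st[1:,4].argmax();print("plate",rect(plane("top",np.argwhere(l==i)[:,::-1],.008)))
for p,stt,c in blobs(t,75,300,122,402,216,8):print("top",stt,c,t[p[:,1],p[:,0]].mean(0).round(),rect(plane("top",p,.018)))
for p,stt,c in blobs(s,75,302,236,434,322,8):print("side",stt,c,rect(plane("side",p,.018)))
for p,stt,c in blobs(t,110,200,120,250,195,8):print("camtop",stt,c,rect(plane("top",p,.12)))
E
```

```text
vals gray bench 90 plate 26 fence 189
plate (array([ 557.6, -230.6]), array([227.5, 260.4]), 7.2)
top [ 300  122  102   94 3857] [342.67850661 162.22737879] [104. 105. 108.] (array([ 569.3, -221.9]), array([317.8, 296.9]), 89.8)
top [364 148  28  15 194] [377.5        155.32989691] [142. 151. 156.] (array([ 609.5, -304.9]), array([23.5, 88. ]), 21.6)
top [368 159  25  12  77] [379.85714286 164.12987013] [134. 142. 147.] (array([ 581.6, -311.4]), array([ 9.9, 79.1]), 22.1)
top [329 172  16  16 180] [336.43888889 179.02777778] [145. 155. 160.] (array([ 532.4, -175.9]), array([46.5, 47.5]), 89.9)
side [ 302  236  132   86 4431] [385.48002708 264.40961408] (array([ 601.5, -246.7]), array([358.3, 414.6]), 60.8)
side [335 255  18  19 214] [343.6588785  265.02803738] (array([ 536.5, -169.2]), array([80.3, 47.8]), 66.9)
side [376 269  36  30 538] [394.02230483 283.14126394] (array([ 603.7, -296.6]), array([77.5, 95. ]), 22.6)
side [ 302  272   61   50 1534] [322.01043025 304.87614081] (array([ 427.2, -252.5]), array([178.9, 139.6]), 61.0)
camtop [233 131   3  11  23] [234.08695652 135.47826087] (array([639.7, 132.9]), array([30.6,  5.9]), 0.9)
camtop [211 133   5  12  28] [212.         138.67857143] (array([632.3, 194.4]), array([33.5, 11.7]), 1.3)
camtop [233 144   3   4   8] [233.75  145.375] (array([611.1, 133.3]), array([9.5, 5.2]), 26.4)
camtop [221 148   7   3   9] [223.66666667 148.66666667] (array([600.2, 161.6]), array([17.5,  6.1]), 89.9)
camtop [212 154  34  37 694] [227.96397695 177.05763689] (array([532.1, 147. ]), array([102.5,  91.5]), 5.5)
```

Run:
```python
from h import *
t=cv2.imread("pics/top0.png");s=cv2.imread("pics/side0.png")
def line(P):
    vx,vy,x,y=cv2.fitLine(np.float32(P),cv2.DIST_HUBER,0,.01,.01).ravel();return np.array([vx,vy]),np.array([x,y])
for nm,im,z in(("top",t,.018),):
    b=max(blobs(im,125,300,122,402,216,60),key=lambda b:b[1][2]*b[1][3]);p=b[0];print(b[1])
    # sub-pixel-ish: inner edge of far fence per column 325..380 ; inner edge of side fence per row 150..200
    g=cv2.cvtColor(im,cv2.COLOR_BGR2GRAY).astype(float)
    A=[];B=[]
    for c in range(322,360):
        r=max(q[1] for q in p if q[0]==c); f=(g[r,c]-110)/(g[r,c]-g[r+1,c]); A.append((c,r+f))
    for r in range(150,200):
        c=max(q[0] for q in p if q[1]==r); f=(g[r,c]-110)/(g[r,c]-g[r,c+1]); B.append((c+f,r))
    for h in(.008,.018):
        la=line(plane(nm,A,h)[:,:2]);lb=line(plane(nm,B,h)[:,:2])
        k=np.linalg.solve(np.c_[la[0],-lb[0]],lb[1]-la[1]);print(h,"corner",la[1]+k[0]*la[0],"far dir",np.degrees(np.arctan2(*la[0][::-1])),"side dir",np.degrees(np.arctan2(*lb[0][::-1])))
# bracket hull foot in top at z=20
bs=[b[0] for b in blobs(t,75,355,140,398,175,40) if b[1][2]<40]
P=np.vstack(bs);print("foot hull",rect(plane("top",P,.020)),[len(b) for b in bs])
for b in bs: print(cv2.boxPoints(cv2.minAreaRect(np.float32(b))).round(1).tolist())
b=[b for b in blobs(s,75,370,262,418,304,100)][0];print("side",cv2.approxPolyDP(cv2.convexHull(np.int32(b[0])),2,True).reshape(-1,2).tolist())
# camera base
b=max(blobs(t,125,200,150,250,195,60),key=lambda b:len(b[0]));print("base",rect(plane("top",b[0],.01)))
# ring
for n,im,(x,y,r) in(("top",t,(224,146,13)),("side",s,(303,179,12))):
    g=cv2.cvtColor(im,cv2.COLOR_BGR2GRAY)[y-r-2:y+r+3,x-r-2:x+r+3];print(n,y-r-2,x-r-2);print("\n".join(" ".join(f"{v:3d}" for v in q) for q in g))
```

```text
[308 128  82  80 611]
0.008 corner [ 0.6582393  -0.10364023] far dir -82.92001 side dir 7.1741385
0.018 corner [ 0.655109   -0.10306541] far dir -82.91994 side dir 7.1741366
foot hull (array([ 605.3, -313.4]), array([102.1, 109. ]), 87.8) [136, 194, 77]
[[391.0, 140.0], [397.0, 140.0], [397.0, 174.0], [391.0, 174.0]]
[[363.20001220703125, 156.89999389648438], [389.29998779296875, 146.6999969482422], [392.0, 153.60000610351562], [365.8999938964844, 163.8000030517578]]
[[367.70001220703125, 167.10000610351562], [391.1000061035156, 157.8000030517578], [392.29998779296875, 160.6999969482422], [368.79998779296875, 170.10000610351562]]
side [[417, 278], [392, 262], [417, 262]]
base (array([560.4, 159. ]), array([108.7,  98.1]), 5.5)
top 131 209
 95  98  93  97  41  11  13  92  96  97  86  91  94  87  89  89  90  89  88  98  91  90  88  80 146 160  82  92  90  98  94
 89  88  88  81  81  27   8  59  90  93  88  91  91  90  89  92  92  93  91  98  98  96  91  65 174 186  93  92  93  94  93
 88 105 151 161  80  32  12  17  92  95  93  92  75  92  87  91  75  63  62  65  55  52  50  17 174 185
[... 6169 characters left out ...]
  80
100  99 101 100 102  94  56  44  45  60  61  59  58  61  66  60  57  48  66  85  81  81  80  82  79  81  77  77  78
102  96 103  98 100  88  74  42  29  42  43  46  51  48  51  42  38  38  65  88  81  82  77  79  85  82  78  81  82
 98  94 100  99 100  87  88  62  32  24  29  25  31  30  27  31  28  33  63  83  85  80  83  80  82  79  84  82  79
100  98 100 100 100  88  82  70  40  33  22  26  28  35  27  24  28  38  63  79  78  77  82  80  77  81  82  80  82
103 101 101 105  98  98  87  83  58  30  29  29  31  23  31  31  32  35  64  80  81  81  81  77  81  79  77  77  85
100  98 103 102 100  94  87  85  63  38  28  39  25  31  27  27  23  42  70  83  80  77  82  83  80  77  83  79  85
```

Run:
```python
from h import *
from scipy.spatial.transform import Rotation as R
print("ring",cross((223.67,145.95),(302.25,179.08)))
print("foot ctr top z20",plane("top",[(378.5,158.6),(363.2,156.9),(368.8,170.1)],.02))
print("rib side z50",plane("side",[(396.8,275.5),(382.1,269.3),(411.4,281.4)],.05))
c=np.array([.6570,-.1033]);th=np.radians(7.12);u=np.array([np.cos(th),np.sin(th)]);v=np.array([-u[1],u[0]])
print("flush origin",c-.022*u-.040*v, "nest origin", c-.105*u-.115*v)
s=arm.get_state();Rm=R.from_rotvec(s["tcp_rot"]).as_matrix();print(Rm.round(3),np.degrees(np.arctan2(Rm[1,1],Rm[0,1])))
# corner in side view check
print(proj("side",[[.657,-.1033,.018]]),proj("top",[[.657,-.1033,.018]]))
```

```text
ring (array([0.61029724, 0.16298416, 0.11725306]), np.float64(4.118715326059511e-05))
foot ctr top z20 [[ 0.59810066 -0.30696548  0.02      ]
 [ 0.60365796 -0.25974572  0.02      ]
 [ 0.56146752 -0.27588984  0.02      ]]
rib side z50 [[ 0.60186712 -0.30680662  0.05      ]
 [ 0.58575957 -0.26922142  0.05      ]
 [ 0.61802613 -0.34209045  0.05      ]]
flush origin [ 0.64012756 -0.1457184 ] nest origin [ 0.56706369 -0.23042773]
[[ 0.912 -0.41  -0.001]
 [-0.41  -0.912 -0.002]
 [ 0.     0.002 -1.   ]] -114.22774582841188
[[361.19618231 240.26113138]] [[312.56510388 140.67602994]]
```

Emit:
play_rows --commands '[[[18.5, -40.5, 0, 0, 0, -2.2], [18.5, -40.5, 0, 0, 0, -2.2], [18.5, -40.5, 0, 0, 0, -2.2], [18.5, -40.5, 0, 0, 0, -2.2], [18.5, -40.5, 0, 0, 0, -2.2], [18.5, -40.5, 0, 0, 0, -2.2], [18.5, -40.5, 0, 0, 0, -2.2], [18.5, -40.5, 0, 0, 0, -2.2]]]' --grip 85 --grip_force 40

```text
time_s: 0.9
tool_pos: [0.3737, 0.1757, 0.201]
tcp_rot: [2.934, -1.123, -0.0]
ft_force: [0.6, 0.0, 1.1]
opening: 0.992
grip_force: 0.0
```

Emit:
play_rows --commands '[[[18.5, -40.5, 0, 0, 0, -2.2], [18.5, -40.5, 0, 0, 0, -2.2], [18.5, -40.5, 0, 0, 0, -2.2], [18.5, -40.5, 0, 0, 0, -2.2], [18.5, -40.5, 0, 0, 0, -2.2], [18.5, -40.5, 0, 0, 0, -2.2], [18.5, -40.5, 0, 0, 0, -2.2], [18.5, -40.5, 0, 0, 0, -2.2]]]'

```text
time_s: 1.7
tool_pos: [0.5218, -0.1482, 0.2006]
tcp_rot: [2.727, -1.559, -0.001]
ft_force: [1.4, 0.4, -0.1]
opening: 0.995
grip_force: 0.0
```

Emit:
play_rows --commands '[[[18.5, -40.5, 0, 0, 0, -2.2], [18.5, -40.5, 0, 0, 0, -2.2], [18.5, -40.5, 0, 0, 0, -2.2], [18.5, -30, 0, 0, 0, -2.2], [0, 0, -30, 0, 0, 0], [0, 0, -30, 0, 0, 0], [0, 0, 0, 0, 0, 0], [0, 0, 0, 0, 0, 0]]]'

```text
time_s: 2.5
tool_pos: [0.5953, -0.2981, 0.1412]
tcp_rot: [2.6, -1.761, -0.002]
ft_force: [0.9, -0.5, 0.6]
opening: 0.993
grip_force: 0.0
```

```bash
cat > st.py <<'E'
from h import *
from scipy.spatial.transform import Rotation as R
def st():
    s=arm.get_state();m=R.from_rotvec(s["tcp_rot"]).as_matrix()
    print(s["time_s"],"pos",np.round(s["tool_pos"],4),"yaw y",np.degrees(np.arctan2(m[1,1],m[0,1])).round(2),"z",m[:,2].round(3),"F",np.round(s["ft_force"],1),"open",round(s["opening"],3),"gf",s["grip_force"],"j",np.round(s["joint_positions"],2));return s,m
if __name__=="__main__":st()
E
python3 st.py
```

```text
2.5 pos [ 0.5953 -0.2981  0.1412] yaw y -158.21 z [-0.001 -0.    -1.   ] F [ 0.9 -0.5  0.6] open 0.993 gf 0.0 j [-0.23  0.51  0.33  0.   -1.4   0.61]
```

Emit:
play_rows --commands '[[[5, -9, -40, 0, 0, 0], [0, 0, -30, 0, 0, 0], [0, 0, -25, 0, 0, 0], [0, 0, -22, 0, 0, 0], [0, 0, 0, 0, 0, 0], [0, 0, 0, 0, 0, 0]]]' --grip 60

```text
time_s: 3.1
tool_pos: [0.6019, -0.3074, 0.0264]
tcp_rot: [2.602, -1.761, 0.005]
ft_force: [0.5, 0.1, 1.7]
opening: 0.706
grip_force: 0.0
```

Run:
```python
from st import *
st()
s=arm.read_camera("side");t=arm.read_camera("top")
a=cv2.resize(s[200:330,310:450],None,fx=3.4,fy=3.4,interpolation=cv2.INTER_CUBIC)
b=cv2.resize(t[110:220,300:400],None,fx=3,fy=3,interpolation=cv2.INTER_CUBIC)
o=np.zeros((442,780,3),np.uint8);o[:442,:476]=a[:442];o[:330,478:778]=b;cv2.imwrite("pics/c2.png",o)
```

```text
3.1 pos [ 0.6019 -0.3074  0.0264] yaw y -158.18 z [ 0.002 -0.002 -1.   ] F [0.5 0.1 1.7] open 0.706 gf 0.0 j [-0.24  0.59  0.17  0.   -1.15  0.62]
```

View pics/c2.png

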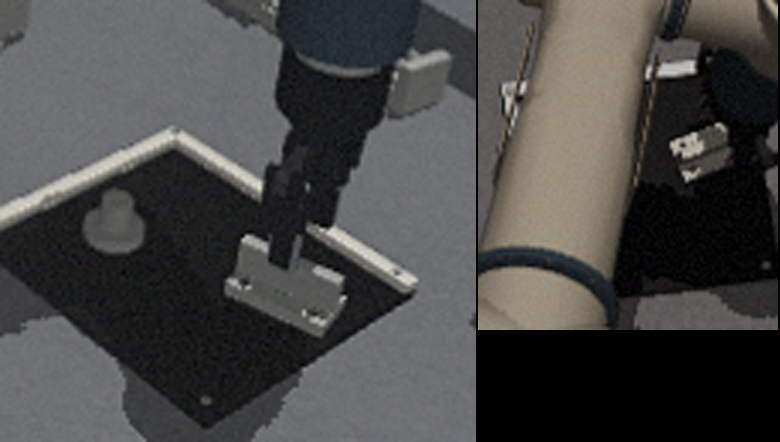

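The side view shows the fingers straddling the rib close to its middle (finger at crop 287, rib from 240 to 343). I'll close now.

Emit:
play_rows --commands '[[[0, 0, 0, 0, 0, 0], [0, 0, 0, 0, 0, 0], [0, 0, 0, 0, 0, 0], [0, 0, 0, 0, 0, 0], [0, 0, 0, 0, 0, 0], [0, 0, 0, 0, 0, 0]]]' --grip 0 --grip_force 40

```text
time_s: 3.8
tool_pos: [0.6006, -0.3069, 0.0241]
tcp_rot: [2.601, -1.762, -0.0]
ft_force: [0.5, 0.6, -0.5]
opening: 0.0
grip_force: 0.0
```

```bash
python3 st.py
```

```text
3.8 pos [ 0.6006 -0.3069  0.0241] yaw y -158.23 z [-0. -0. -1.] F [ 0.5  0.6 -0.5] open 0.0 gf 0.0 j [-0.24  0.59  0.17  0.   -1.15  0.62]
```

Run:
```python
from st import *
s=arm.read_camera("side")
a=cv2.resize(s[190:330,310:450],None,fx=4,fy=4,interpolation=cv2.INTER_CUBIC);cv2.imwrite("pics/c3.png",a)
st()
```

```text
3.85 pos [ 0.6006 -0.3069  0.024 ] yaw y -158.23 z [-0.  0. -1.] F [-0.1  0.5 -0.1] open 0.001 gf 0.0 j [-0.24  0.59  0.17  0.   -1.15  0.62]
```

View pics/c3.png

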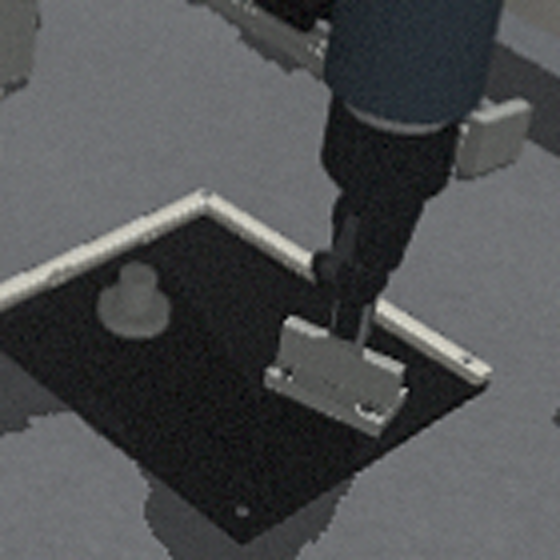

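Run:
```python
from st import *
p=np.array([.6006,-.3069,.024]);th=np.radians(21.8);u=np.array([np.cos(th),np.sin(th),0]);v=np.array([-u[1],u[0],0])
f=lambda P:(proj("side",[P])[0]-[310,190])*4
print("tcp",f(p),"z50",f(p+[0,0,.026]))
for sx in(-6,6):print("ribtop ends if centred",[f(p+[0,0,.026]+u*sx/1000+v*k).round() for k in(.04,-.04)])
print("foot corners z20",[f(p+[0,0,-.004]+u*a+v*k).round() for a in(-.022,.022) for k in(.04,-.04)])
print("foot near bottom z8",[f(p+[0,0,-.016]-u*.022+v*k).round() for k in(.04,-.04)])
s=cv2.imread("pics/c3.png")
```

```text
tcp [339.35579602 374.22963997] z50 [345.83522317 342.69230453]
ribtop ends if centred [array([285., 322.]), array([401., 374.])]
ribtop ends if centred [array([293., 313.]), array([409., 364.])]
foot corners z20 [array([267., 371.]), array([382., 424.]), array([297., 337.]), array([410., 388.])]
foot near bottom z8 [array([265., 385.]), array([379., 438.])]
```

Emit:
play_rows --commands '[[[0, 0, 20, 0, 0, 0], [0, 0, 20, 0, 0, 0], [0, 0, 20, 0, 0, 0], [0, 0, 0, 0, 0, 0], [0, 0, 0, 0, 0, 0], [0, 0, 0, 0, 0, 0]]]'

```text
time_s: 4.45
tool_pos: [0.6, -0.3066, 0.0829]
tcp_rot: [2.601, -1.762, -0.003]
ft_force: [-0.1, 0.5, -0.6]
opening: -0.001
grip_force: 0.0
```

Run:
```python
from st import *
s=arm.read_camera("side")
a=cv2.resize(s[190:330,310:450],None,fx=4,fy=4,interpolation=cv2.INTER_CUBIC)
q,m=st();p=q["tool_pos"]
for P,c in((p,(0,0,255)),(p-.019*m[:,2],(0,255,0))):
    u=((proj("side",[P])[0]-[310,190]+.5)*4).astype(int);cv2.circle(a,tuple(map(int,u)),3,c,1);print(u)
cv2.imwrite("pics/c4.png",a)
```

```text
4.5 pos [ 0.6    -0.3066  0.0828] yaw y -158.23 z [-0.002  0.001 -1.   ] F [-0.9  0.1 -0.7] open 0.002 gf 0.0 j [-0.24  0.55  0.26 -0.   -1.28  0.62]
[355 303]
[360 279]
```

View pics/c4.png

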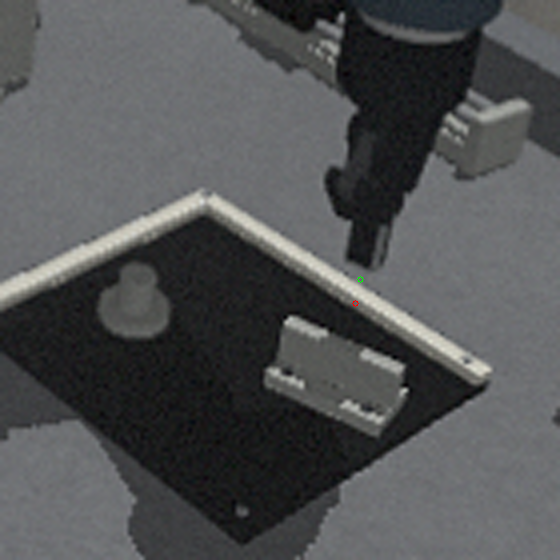

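The bracket has not moved. The picture shows the shut fingertips at crop (365,268), while the reported TCP projects to (355,303). So the real tips stand about 27 mm behind the reported TCP, and the fingers shut just above the rib. I'll reopen and go about 26 mm lower, watching the force.

Emit:
play_rows --commands '[[[0, 0, 0, 0, 0, 0], [0, 0, 0, 0, 0, 0], [0, 0, 0, 0, 0, 0], [0, 0, -30, 0, 0, 0], [0, 0, -25, 0, 0, 0], [0, 0, -15, 0, 0, 0], [0, 0, 0, 0, 0, 0], [0, 0, 0, 0, 0, 0]]]' --grip 60

```text
time_s: 5.3
tool_pos: [0.6009, -0.3072, 0.0146]
tcp_rot: [2.601, -1.761, 0.001]
ft_force: [0.2, 0.6, 0.6]
opening: 0.704
grip_force: 0.0
```

Emit:
play_rows --commands '[[[0, 0, -5, 0, 0, 0], [0, 0, -5, 0, 0, 0], [0, 0, -4, 0, 0, 0], [0, 0, 0, 0, 0, 0], [0, 0, 0, 0, 0, 0]]]'

```text
time_s: 5.8
tool_pos: [0.6006, -0.307, 0.0001]
tcp_rot: [2.601, -1.762, -0.0]
ft_force: [-0.2, -0.8, -0.4]
opening: 0.707
grip_force: 0.0
```

Emit:
play_rows --commands '[[[0, 0, 0, 0, 0, 0], [0, 0, 0, 0, 0, 0], [0, 0, 0, 0, 0, 0], [0, 0, 0, 0, 0, 0], [0, 0, 0, 0, 0, 0], [0, 0, 0, 0, 0, 0]]]' --grip 0 --grip_force 40

```text
time_s: 6.4
tool_pos: [0.6008, -0.307, 0.0004]
tcp_rot: [-2.601, 1.762, -0.001]
ft_force: [-0.7, -0.3, 2.2]
opening: 0.132
grip_force: 40.8
```

Emit:
play_rows --commands '[[[0, 0, 5, 0, 0, 0], [4, 19, 0, 0, 0, -2], [4, 19, 0, 0, 0, -2], [4, 19, 0, 0, 0, -2], [4, 19, 0, 0, 0, -2], [4, 19, 0, 0, 0, -2], [4, 19, 0, 0, 0, -2], [4, 19, 0, 0, 0, -2]]]'

```text
time_s: 7.2
tool_pos: [0.6283, -0.173, 0.0047]
tcp_rot: [2.365, -2.067, -0.002]
ft_force: [1.1, 0.1, -1.9]
opening: 0.126
grip_force: 40.3
```

Emit:
play_rows --commands '[[[4, 19, 0, 0, 0, -0.8], [0, 0, 0, 0, 0, 0], [0, 0, 0, 0, 0, 0]]]'

```text
time_s: 7.5
tool_pos: [0.6324, -0.1546, 0.0048]
tcp_rot: [2.353, -2.081, -0.001]
ft_force: [-0.2, -1.2, -1.9]
opening: 0.13
grip_force: 40.3
```

Run:
```python
from st import *
s=arm.read_camera("side")
a=cv2.resize(s[190:330,290:440],None,fx=4,fy=4,interpolation=cv2.INTER_CUBIC)
st();cv2.imwrite("pics/c5.png",a)
```

```text
7.55 pos [ 0.6323 -0.1551  0.0049] yaw y -173.01 z [-0.001  0.    -1.   ] F [ 0.8 -0.6 -2.4] open 0.132 gf 40.298665165901184 j [-0.    0.57  0.07 -0.   -1.08  0.12]
```

View pics/c5.png

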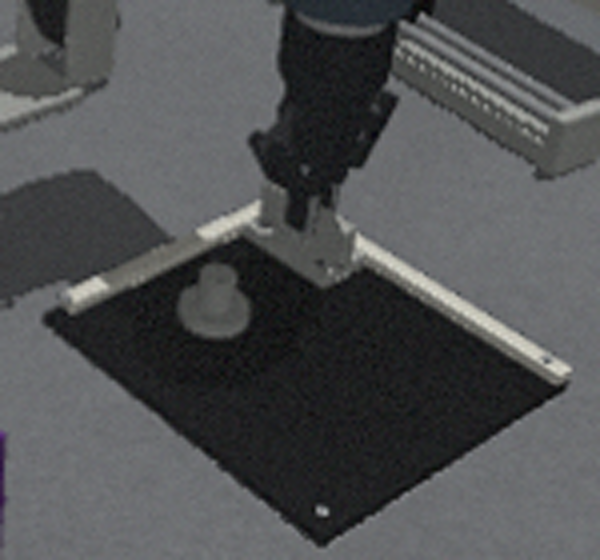

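The bracket is held foot-down near the corner, almost parallel to the fences. Next I lower it and push it onto the far fence.

Emit:
play_rows --commands '[[[0, 0, -2.5, 0, 0, 0], [0, 0, -2.3, 0, 0, 0], [0, 0, 0, 0, 0, 0], [2, 0.25, 0, 0, 0, 0], [2, 0.25, 0, 0, 0, 0], [2, 0.25, 0, 0, 0, 0], [0, 0, 0, 0, 0, 0]]]'

```text
time_s: 8.25
tool_pos: [0.6391, -0.1543, 0.0003]
tcp_rot: [-2.353, 2.082, -0.001]
ft_force: [-0.7, -1.2, -0.2]
opening: 0.13
grip_force: 40.6
```

Emit:
play_rows --commands '[[[1, 0.13, 0, 0, 0, 0], [1, 0.13, 0, 0, 0, 0], [1, 0.13, 0, 0, 0, 0], [0, 0, 0, 0, 0, 0], [0, 0, 0, 0, 0, 0]]]'

```text
time_s: 8.75
tool_pos: [0.6401, -0.1541, 0.0004]
tcp_rot: [2.351, -2.08, -0.003]
ft_force: [-5.5, -0.3, 5.0]
opening: 0.131
grip_force: 41.3
```

Emit:
play_rows --commands '[[[1, 0.13, 0, 0, 0, 0], [1, 0.13, 0, 0, 0, 0], [-0.3, 2, 0, 0, 0, 0], [-0.3, 2, 0, 0, 0, 0], [-0.3, 2, 0, 0, 0, 0], [0, 0, 0, 0, 0, 0]]]'

```text
time_s: 9.35
tool_pos: [0.6397, -0.1506, 0.0006]
tcp_rot: [2.347, -2.078, -0.003]
ft_force: [-9.0, -8.6, 6.7]
opening: 0.129
grip_force: 41.4
```

Emit:
play_rows --commands '[[[-0.13, 1, 0, 0, 0, 0], [-0.13, 1, 0, 0, 0, 0], [-0.13, 1, 0, 0, 0, 0], [0, 0, 0, 0, 0, 0], [0, 0, 0, 0, 0, 0]]]'

```text
time_s: 9.85
tool_pos: [0.6395, -0.1485, 0.0007]
tcp_rot: [2.347, -2.077, -0.001]
ft_force: [-9.2, -12.0, 4.9]
opening: 0.131
grip_force: 41.4
```

Emit:
play_rows --commands '[[[-0.13, 1, 0, 0, 0, 0], [-0.13, 1, 0, 0, 0, 0], [-0.13, 1, 0, 0, 0, 0], [0, 0, 0, 0, 0, 0], [0, 0, 0, 0, 0, 0]]]'

```text
time_s: 10.35
tool_pos: [0.6394, -0.1483, 0.001]
tcp_rot: [2.345, -2.076, 0.003]
ft_force: [-6.9, -19.1, 2.8]
opening: 0.129
grip_force: 41.1
```

Run:
```python
from st import *
s=arm.read_camera("side")
a=cv2.resize(s[220:280,320:400],None,fx=8,fy=8,interpolation=cv2.INTER_CUBIC)
st();cv2.imwrite("pics/c6.png",a)
```

```text
10.4 pos [ 0.6395 -0.1483  0.001 ] yaw y -173.04 z [-0.005 -0.009 -1.   ] F [ -6.  -20.7   3.4] open 0.13 gf 41.06830358505249 j [ 0.01  0.58  0.08  0.01 -1.08  0.1 ]
```

View pics/c6.png

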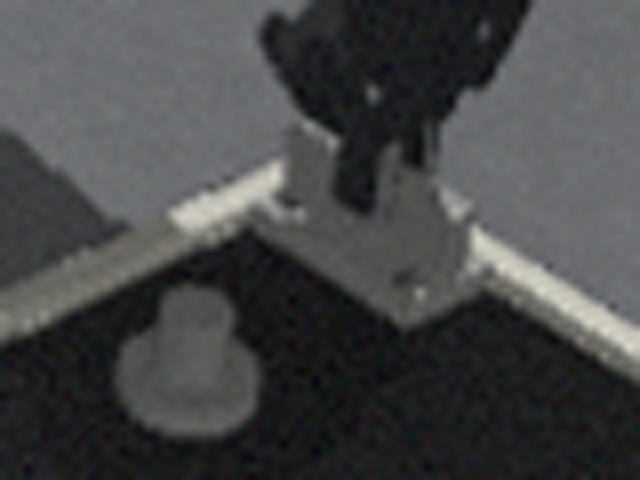

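Pushing 3 mm further moved the tool only 0.2 mm, at 20 N, so the bracket is seated. The picture shows it flush in the corner. I'll relax the push, release so that it lies free, then re-grasp.

Emit:
play_rows --commands '[[[0, 0, 0, 0, 0, 0], [-0.8, -2.5, 0, 0, 0, 0], [-0.8, -1.2, 0, 0, 0, 0], [0, 0, 0, 0, 0, 0], [0, 0, 0, 0, 0, 0]]]'

```text
time_s: 10.9
tool_pos: [0.6395, -0.1485, 0.0007]
tcp_rot: [2.349, -2.079, 0.002]
ft_force: [-3.1, -9.9, 0.4]
opening: 0.134
grip_force: 40.8
```

Emit:
play_rows --commands '[[[0, 0, 0, 0, 0, 0], [0, 0, 0, 0, 0, 0], [0, 0, 0, 0, 0, 0], [0, 0, 0, 0, 0, 0], [0, 0, 0, 0, 0, 0], [0, 0, 0, 0, 0, 0]]]' --grip 25

```text
time_s: 11.5
tool_pos: [0.6405, -0.145, 0.0003]
tcp_rot: [-2.353, 2.082, -0.0]
ft_force: [0.8, -0.2, 0.2]
opening: 0.289
grip_force: 0.0
```

```bash
python3 st.py
```

```text
11.5 pos [ 6.405e-01 -1.450e-01  3.000e-04] yaw y -173.01 z [ 0.  0. -1.] F [ 0.8 -0.2  0.2] open 0.289 gf 0.0 j [ 0.01  0.58  0.08 -0.   -1.07  0.11]
```

Emit:
play_rows --commands '[[[0, 0, 0, 0, 0, 0], [0, 0, 0, 0, 0, 0], [0, 0, 0, 0, 0, 0], [0, 0, 0, 0, 0, 0], [0, 0, 0, 0, 0, 0], [0, 0, 0, 0, 0, 0], [0, 0, 0, 0, 0, 0]]]' --grip 0 --grip_force 80

```text
time_s: 12.2
tool_pos: [0.6391, -0.1453, 0.0004]
tcp_rot: [2.351, -2.081, -0.003]
ft_force: [-5.2, 0.9, 4.6]
opening: 0.116
grip_force: 79.0
```

Emit:
play_rows --commands '[[[0, 0, 10, 0, 0, 0], [0, 0, 30, 0, 0, 0], [0, 0, 40, 0, 0, -0.3], [0, 0, 40, 0, 0, -0.3], [0, 0, 40, 0, 0, -0.4], [0, 0, 40, 0, 0, -0.5], [0, 0, 25, 0, 0, 0], [0, 0, 0, 0, 0, 0]]]'

```text
time_s: 13.0
tool_pos: [0.6427, -0.1456, 0.2308]
tcp_rot: [-2.321, 2.109, -0.013]
ft_force: [0.8, -0.6, -1.1]
opening: 0.12
grip_force: 78.5
```

Emit:
play_rows --commands '[[[-8.6, 38, 0, 0.3, -3.1, 0], [-8.6, 38, 0, 0.3, -3.1, 0], [-8.6, 38, 0, 0.3, -3.1, 0], [-8.6, 38, 0, 0.3, -3.1, 0], [-8.6, 38, 0, 0.3, -3.1, 0], [-8.6, 38, 0, 0.3, -3.1, 0], [-8.6, 38, 0, 0.3, -3.1, 0], [-8.6, 38, 0, 0.3, -3.1, 0]]]'

```text
time_s: 13.8
tool_pos: [0.5703, 0.1604, 0.2245]
tcp_rot: [-2.064, 1.875, -0.414]
ft_force: [1.0, 0.1, -1.8]
opening: 0.12
grip_force: 78.7
```

Emit:
play_rows --commands '[[[0, 0, 0, 0, 0, 0], [0, 0, 0, 0, 0, 0], [0, 0, 0, 0, 0, 0], [0, 0, 0, 0, 0, 0]]]'

```text
time_s: 14.2
tool_pos: [0.5721, 0.1579, 0.2253]
tcp_rot: [-2.063, 1.878, -0.414]
ft_force: [0.0, -0.2, -1.8]
opening: 0.118
grip_force: 78.8
```

Run:
```python
from st import *
q,m=st()
y=np.radians(5.5);l=np.radians(25);cz=np.array([-np.sin(l)*np.cos(y),-np.sin(l)*np.sin(y),np.cos(l)]);cy=np.array([-np.sin(y),np.cos(y),0]);cx=np.cross(cy,cz)
foc=np.array([.6103,.163,.12])+.1*cz
# tool axes wanted: z=-cz, y=-cx (bracket x = -tool y)
W=np.c_[np.cross(-cx,-cz),-cx,-cz]
print("turn deg",np.degrees(R.from_matrix(W@m.T).as_rotvec()).round(2),"shift mm",((foc-.0077*cz-q["tool_pos"])*1000).round(1))
o=np.array(q["tool_pos"])-.0077*m[:,2]
s=arm.read_camera("side");t=arm.read_camera("top")
a=cv2.resize(s[110:210,240:350],None,fx=4,fy=4,interpolation=cv2.INTER_CUBIC)
b=cv2.resize(t[100:200,180:260],None,fx=4,fy=4,interpolation=cv2.INTER_CUBIC)
B=np.c_[-m[:,1],m[:,0]*-1,-m[:,2]];B[:,1]=np.cross(B[:,2],B[:,0])
for sx in(-.022,.022):
  for sy in(-.04,.04):
    P=o+B@[sx,sy,0];print("corner",(sx,sy),((proj("side",[P])[0]-[240,110]+.5)*4).round(),((proj("top",[P])[0]-[180,100]+.5)*4).round())
for sy in(-.04,.04):
    P=o+B@[0,sy,.042];print("ribtop",sy,((proj("side",[P])[0]-[240,110]+.5)*4).round(),((proj("top",[P])[0]-[180,100]+.5)*4).round())
cv2.imwrite("pics/c7.png",np.hstack([a,b]))
```

```text
14.2 pos [0.5721 0.1579 0.2253] yaw y -174.64 z [ 0.419  0.04  -0.907] F [ 0.  -0.2 -1.8] open 0.118 gf 78.7800407409668 j [ 0.68  0.02 -0.31  0.31 -0.89 -0.74]
turn deg [-0.03 -0.1   0.12] shift mm [ -0.6   1.3 -21.6]
corner (-0.022, -0.04) [227. 193.] [227. 222.]
corner (-0.022, 0.04) [166. 159.] [109. 233.]
corner (0.022, -0.04) [269. 160.] [220. 157.]
corner (0.022, 0.04) [207. 127.] [101. 168.]
ribtop -0.04 [232. 134.] [220. 199.]
ribtop 0.04 [170. 102.] [ 99. 210.]
```

View pics/c7.png

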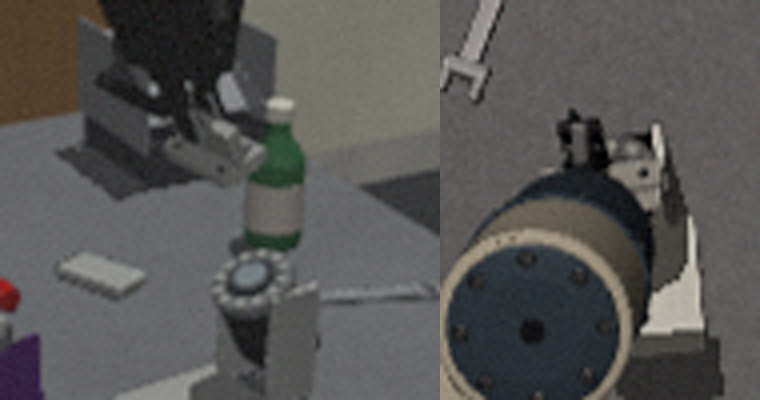

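The predicted bracket corners match the picture to about 1.5 px: near corner (224,187) seen against (227,193), right corner (267,153) against (269,160). That confirms the tool offset. Now the final lowering.

Emit:
play_rows --commands '[[[0, 0.5, -6, 0, 0, 0], [-0.5, 0.5, -6, 0, 0, 0], [0, 0.3, -6, 0, 0, 0], [0, 0, -4, 0, 0, 0], [0, 0, 0, 0, 0, 0], [0, 0, 0, 0, 0, 0], [0, 0, 0, 0, 0, 0], [0, 0, 0, 0, 0, 0]]]'

```text
time_s: 15.1
tool_pos: [0.5712, 0.1602, 0.2037]
tcp_rot: [-2.064, 1.876, -0.414]
ft_force: [-0.2, 0.6, -2.0]
opening: 0.117
grip_force: 78.8
```

Run:
```python
from st import *
q,m=st()
s=arm.read_camera("side");x0,y0=240,120
a=cv2.resize(s[120:210,240:350],None,fx=6,fy=6,interpolation=cv2.INTER_CUBIC)
o=np.array(q["tool_pos"])-.0077*m[:,2];B=np.c_[-m[:,1],np.cross(-m[:,2],-m[:,1]),-m[:,2]]
for P in [(-.022,-.04,0),(-.022,.04,0),(.022,-.04,0),(.022,-.04,.012),(-.022,.04,.012),(-.022,-.04,.012)]:print(P,((proj("side",[o+B@P])[0]-[x0,y0]+.5)*6).round())
cv2.imwrite("pics/c8.png",a)
```

```text
15.1 pos [0.5712 0.1602 0.2037] yaw y -174.53 z [ 0.42   0.041 -0.907] F [-0.2  0.6 -2. ] open 0.117 gf 78.77972960472107 j [ 0.69  0.03 -0.36  0.32 -0.83 -0.77]
(-0.022, -0.04, 0) [335. 267.]
(-0.022, 0.04, 0) [245. 215.]
(0.022, -0.04, 0) [398. 217.]
(0.022, -0.04, 0.012) [391. 200.]
(-0.022, 0.04, 0.012) [237. 198.]
(-0.022, -0.04, 0.012) [328. 250.]
```

View pics/c8.png

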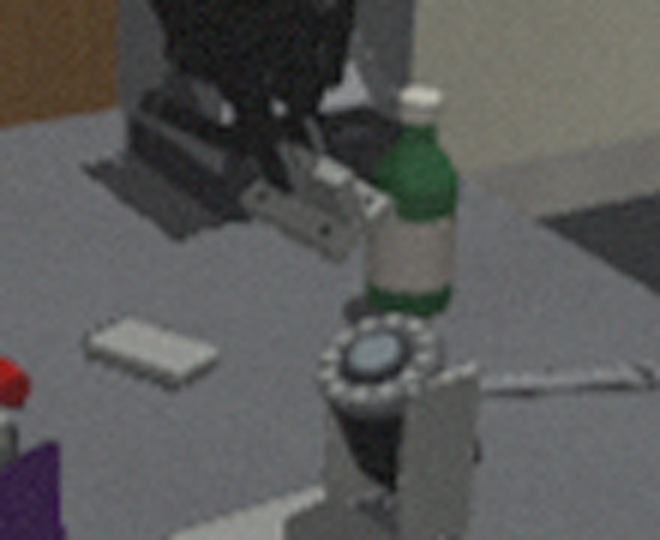

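The bracket is held above the lens with its near corner at (338,262) against a predicted (335,267). That is about 3 mm, well inside the tolerance, so I'm handing in.

```bash
python3 -c "
from cell import arm
print(arm.hand_in())"
```

```text
the job is handed in; nothing more can be done
None
```

I pushed the bracket flush into the fence corner, then handed it in held still in front of the inspection camera, about 3 mm off its target pose by the side camera; hand_in returned no verdict.

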